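# Unlock the scale and load its slotted check mass

## Robot

A 6-joint arm with a two-finger parallel gripper is mounted at the origin on the work surface; the furniture and walls round the work are solid. World frame = base frame: x ahead of the robot, y to its left, z up, the work surface at z = 0. Lengths are in m, angles in rad, forces in N, time in s.
With the tool pointing down it reaches from about 0.25 to 0.725 m from the base axis. Payload 4 kg.
Tool frame: the origin (TCP) lies on the centre line of the jaws, within the pads' length; the fingertips stand 14 mm ahead of it and the grasp point (between the pads) lies 5 mm behind it; z points along the fingers, x is the direction in which the jaws open and shut, and the axes are right-handed (so a half turn about z gives the same grasp; the last joint's range is limited). The gripper opens to 85 mm and grips with 20 to 120 N. Pads are 22 mm wide; open, the fingers measure 114 mm over their backs; the gripper's body (76 mm by 85 mm) begins 54 mm behind the grasp point. The pads swing forward as they close: fully open they stand 13 mm farther back than shut.
Start: joints at [1.288, 0.241, 0.005, 1.335, 0, 1.571], TCP at [0.14, 0.48, 0.245] pointing down, gripper open.
Joint ranges: [-2.72, 2.72], [-1.05, 1.87], [-1.09, 1.28], [-1.99, 2.15], [-1.42, 1.44], [-3.14, 3.14]. Speed limits (rad/s): [2.79, 2.79, 3.14, 3.14, 3.14, 3.14].

## Interface

Orientations are given as a unit quaternion [x, y, z, w].
In Python, from workcell import bot gives the robot as it stands.
- The arm moves only by the tool play_rows, never from a script. Its argument "motion" is a list of rows, each an object with "fingers": the closure, from -1 (fully open) to 1 (shut), so that 0 is half open; "translation": the shift along the tool's x, y, z in cm, a list of three; "roll": the turn about the tool's z in degrees. A call has 1 to 20 rows; each row is the pose to reach, as a shift and turn from the pose commanded when the call began, along the tool's axes at that moment; what a row does not reach only later rows make up. A row lasts 1/12 s, in which the tool goes at most 41.7 mm and 7.16 degrees, less where a joint would pass 70% of its speed; a pose out of reach is approached as far as the arm can. A call with a gripper value outside its range is refused whole. The fingers move at their own pace and stop on an object; the grip force is fixed at half the most. Time passes only in rows, so rows that repeat a pose let the fingers close. It gives the time, the measured TCP pose, the force and the opening at its end, in the units of the state.
- bot.get_obs(): the state, without advancing time (a new reading comes with each control period).
- bot.camera(name): name is "scene" or "top" or "wrist"; returns a dict with "pixels" (480x640x3 uint8, red, green, blue), "intrinsics" (3x3 intrinsics, pixels), "world_to_cam" (4x4, takes a point from world to camera coordinates). Camera axes: x right, y down, z forward; pixel columns grow to the right and rows downward; lengths in m; the calibration is good to about 2 mm. A picture is of the moment at which its call begins. There is no depth.
- bot.job_done(): hands the job in, once; it reports no verdict.
The state is a dict: "clock": time; "joint_pos": joint angles; "joint_vel": joint speeds; "tau": joint torques, N m; "eef_pos": TCP position; "tool_rot": TCP orientation; "ft_force": force on the tool from outside, world axes, zero at the start; "ft_torque": the same for the moment, N m; "grip_width": finger opening in m.
Only numpy, scipy, OpenCV 4.12 (cv2) and the standard library are available. Lean on these libraries where they do the work, as an engineer would, in place of code of your own. Each camera call takes 0.05 s, during which the arm holds its last target. There are 200 camera calls.

## Task

Ready the bench scale for its daily check: lift the red lock bracket until the wide part of its keyhole is level with the screw head, pull it off over the head, and set it down on the table at least 10 cm clear of the scale. Then slide the brass slotted mass along its ledge, without ever lifting it, slot first onto the stem so that it lies on the steel mass, and turn it about the stem until its slot faces directly opposite to the steel mass's slot. Leave the steel mass as it lies and do not disturb the two dropper bottles.

Things in the scene. Friction and masses are not known exactly. Their poses are not given: they have to be found in the camera images.
- stand: Bench scale, fixed: white base, grey block. Origin on the table at its stem's axis. Overall x -36.5 to 36.5, y -40 to 150 mm. Loading ledge along local +y; the block's front face (x -36.5, y 37 to 150, up to z 50) is upright and carries the screw
- screw (a point): Centre of the outer face of the screw head on the scale's front, 36 mm above the table, y 56 of the stand. It points along the stand's -x: shank 6 mm in diameter, 6.5 mm long from the face, then a head 12 mm in diameter, 3.5 mm thick
- stand_mid (a point): Middle of the scale on the table: y 55 mm of the stand's frame; the scale reaches 36.5 mm from it in x and 95 mm in y. Right of the scale stands an open centrifuge (world x 190 to 425, y -17 to 137, lid up to z 253); the table between it and the sharps box (world x 440 to 550, y -170 to -50) is always empty
- bracket: Red lock bracket, loose, 0.20 kg, heavy foot, hung on the screw, axes nearly the stand's (may lean a few degrees). Origin: underside, mid plate. Upright plate 5 mm thick (x), 56 wide (y), 46 high. Bar 10 x 10 mm from x -2.5 to 54.5 at z 46 to 56 lies over the ledge and bars the mass. Foot from the plate to x -32.5, 5 mm thick: set down on it, the bracket stands by itself
- steel_mass: Steel slotted mass already on the pan, loose, 0.40 kg: disc of radius 34 mm with flat sides (56 mm over the flats, at local x -28 and +28), 14 mm thick. Origin: centre of its underside. Its 13 mm wide slot opens along its local -y, mouth flared to 22 mm; it points in a different direction each time
- steel_slot (a point): Middle of the mouth of the steel mass's slot, 34 mm from its centre along its local -y, half way up
- brass_mass: Brass slotted mass, about 0.25 kg, loose on the ledge: disc, slot and frame as the steel one. Slot towards the stem, flats along the rails with 1.5 mm play each side. The slot's closed end lies 5.5 mm past the centre and meets the stem when it is home; its underside is then at z 44, 1 mm below the ledge, and it turns freely past ledge and rails
- brass_slot (a point): Middle of the mouth of the brass mass's slot, 34 mm from its centre along its local -y, half way up
- pin (a point): Middle of the black upright pin on the brass mass: 10 mm in diameter, 22 mm high, standing on the 14 mm thick disc 25 mm from the centre along local +y (opposite to the slot). Push against it to slide and turn the mass; this takes a few newtons
- reagent_a: White dropper bottle with a blue cap, 33 mm in diameter, 68 mm high, loose; origin centre of its underside
- reagent_c: Amber dropper bottle with a black cap, 35 mm in diameter, 74 mm high, loose; origin centre of its underside
- stem (a point): On the stem's axis at z 44 mm, the level of the steel mass's top. Steel stem: fixed, upright, 10 mm in diameter, plain (no head), top 85 mm above the table. Round pan of radius 34 mm at its foot, top at z 30
- ledge (a point): Middle of the ledge's floor, z 45 mm, y 95 of the stand. Floor from y 37 to 145 (stand's frame), between rails whose inner faces are at x -29.5 and 29.5 (y 40 to 150, 7 mm thick, tops at z 50) and an end stop (y 145 to 150, top z 54)
- keyhole (a point): Centre of the wide part of the bracket's keyhole, z 14 mm: a hole 18 mm wide, z 5 to 23; above it the slot, 9 mm wide, closed top at z 33, where the screw's shank now sits. To take the bracket off lift it 16 mm (3 mm either way), then pull it along the stand's -x by at least 15 mm
- fin (a point): Middle of the bracket's grip fin above the bar, z 76 mm of the bracket: fin 12 mm thick (local x), 24 mm wide (local y), free from z 57 to its top at z 94; grasp it from above
There are look-alikes about, which are no part of the job. What is shaped like the steel_mass but turquoise is not meant.

How it is judged:
On the way, in this order (a step that is already met when the one before it is completed fails the run):
1. the bracket is off the screw and stands or lies on the table, 10 cm clear of the scale (horizontal distance between bracket and stand_mid above 0.13 m and height (world z) of bracket below 0.04 m and linear speed of bracket below 0.05 m/s and contact force between the fingers and bracket below 0.1 N), for 0.2 s.
2. the brass mass is home on the stem, on the steel mass (horizontal distance between brass_mass and stem below 0.005 m and height (world z) of brass_mass below 0.047 m and angle between brass_mass's own z axis and vertical below 0.08 rad), for 0.2 s.
At the end, for the whole second after the job is handed in: The brass mass lies flat on the steel mass, within 6 mm of the stem's axis, its slot opposite to the steel mass's slot to within about 35 degrees; the steel mass is as it was; the bracket rests on the table at least 13 cm from the middle of the scale; all is at rest (horizontal distance between brass_mass and stem below 0.006 m and height (world z) of brass_mass between 0.041 and 0.0465 m and angle between brass_mass's own z axis and vertical below 0.06 rad and y of brass_slot in the frame of steel_mass above 0.0275 m and distance of steel_slot from where it was at the start of the episode below 0.012 m and linear speed of each of brass_mass, bracket below 0.02 m/s and horizontal distance between bracket and stand_mid above 0.13 m and height (world z) of bracket between -0.01 and 0.04 m); the robot touches nothing.
It fails at once if the brass mass was lifted (height (world z) of brass_mass above 0.057 m).
It fails at once if the brass mass was tipped (angle between brass_mass's own z axis and vertical above 0.3 rad).
It fails at once if the steel mass was turned or moved (distance of steel_slot from where it was at the start of the episode above 0.015 m).
It fails at once if a dropper bottle was disturbed (distance of any of reagent_a, reagent_c from where it was at the start of the episode above 0.03 m or angle between any of reagent_a, reagent_c's own z axis and vertical above 0.5 rad).
It also fails if it takes over 72 s, if anything falls off the work surface, if the arm or the gripper's body presses on something with over 40 N, if the wrist force passes 120 N, or if a joint passes its speed limit or range.

## Working session

There is one attempt and no reset: what is moved stays moved. The work goes in short steps, Python scripts to look and compute and a tool call to move; the robot and the scene stay as the last step left them, time stands still between calls to the robot, and variables do not carry over. Pictures are saved under pics/ and viewed, about 8 in all and at most 12, crops included, and the job is handed in when it is done.

Besides the shell and the picture viewer there is one more tool, called after "Emit:" as a command line: name --argument value ..., lists and objects as JSON in quotes. play_rows: Moves the arm, as the interface text tells. Its arguments: {"type":"object","properties":{"motion":{"type":"array","items":{"type":"object","properties":{"fingers":{"type":"number"},"translation":{"type":"array","items":{"type":"number"}},"roll":{"type":"number"}}}}},"required":["motion"]}

```bash
mkdir -p pics; ls
cat > h.py <<'E'
import numpy as np, cv2
from workcell import bot
def shot(n,f):
    c=bot.camera(n); cv2.imwrite('pics/'+f+'.png',c['pixels'][:,:,::-1]); np.savez('pics/'+f+'.npz',K=c['intrinsics'],T=c['world_to_cam']); return c
def load(f):
    d=np.load('pics/'+f+'.npz'); return d['K'],d['T'],cv2.imread('pics/'+f+'.png')
def ray(K,T,u,v,z):
    R,t=T[:3,:3],T[:3,3]; o=-R.T@t; d=R.T@np.linalg.solve(K,[u,v,1]); return o+d*(z-o[2])/d[2]
def proj(K,T,p):
    q=K@(T[:3,:3]@np.array(p)+T[:3,3]); return q[:2]/q[2]
E
python3 - <<'E'
from h import *
ims=[shot(n,n+'0')['pixels'] for n in('scene','top')]
o=bot.get_obs(); print(o['eef_pos'],o['tool_rot'],o['clock'],o['grip_width'])
for n in('scene0','top0'):
    K,T,_=load(n); print(K[0,0],K[:2,2],-T[:3,:3].T@T[:3,3],T[2,:3])
E
```

```text
pics
[0.13937564 0.47962986 0.24452517] [ 7.99708015e-01  6.00388412e-01 -7.40388406e-04  5.45329318e-04] 0.1 0.08521165517289019
579.2804086412193 [323.40469289 239.27434357] [-0.07422183 -0.14128405  0.71699813] [ 0.57373328  0.42697793 -0.69894203]
470.2402438145853 [318.1774056  238.71194237] [0.28613781 0.22201648 0.91453879] [ 0.20471326  0.00891543 -0.97878138]
```

View pics/scene0.png

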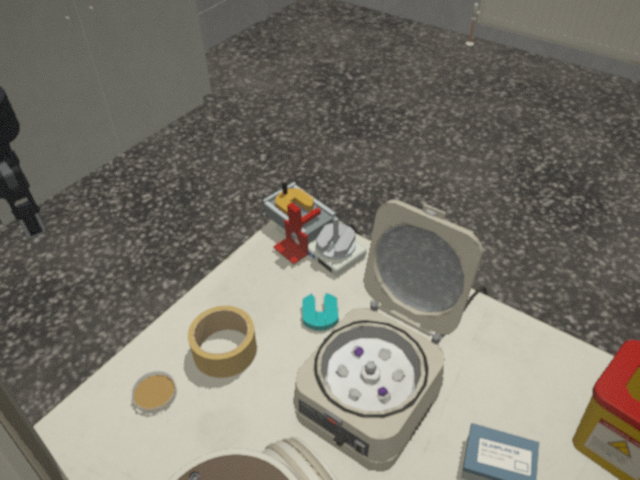

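View pics/top0.png

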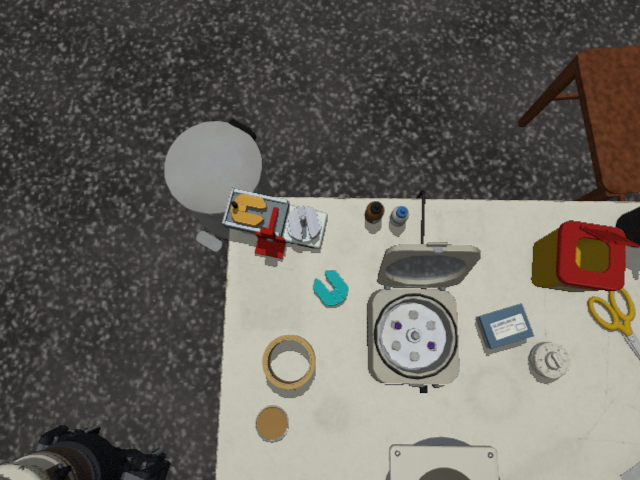

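The top view shows the scale at about (275,220) px. The bracket is at (270,240), the brass mass at (248,210), the steel mass at (303,224), and the bottles at (374,211) and (400,215). The turquoise horseshoe at (331,288) is the look-alike; the grey disc round the stem is the steel mass, since it lies on the pan. I'll confirm that in one enlarged crop.

Run:
```python
from h import *
_,_,a=load('top0'); _,_,b=load('scene0')
A=cv2.resize(a[180:270,215:335],None,fx=5,fy=5,interpolation=cv2.INTER_CUBIC)
B=cv2.resize(b[175:280,255:375],None,fx=5,fy=5,interpolation=cv2.INTER_CUBIC)[:450]
for I,(x0,y0) in((A,(215,180)),(B,(255,175))):
    for k in range(0,120,20): cv2.putText(I,str(x0+k),(k*5,10),0,.35,(0,255,0)); cv2.line(I,(k*5,12),(k*5,18),(0,255,0))
    for k in range(0,90,20): cv2.putText(I,str(y0+k),(0,k*5+4),0,.35,(0,255,0)) 
cv2.imwrite('pics/c1.png',cv2.resize(np.hstack([A,B]),(800,300)) if 0 else np.vstack([cv2.resize(A,(400,300)),cv2.resize(B,(400,300))]) if 0 else A)
cv2.imwrite('pics/c2.png',B)
K,T,_=load('top0')
for u,v,z in((303,224,.044),(331,288,.0),(374,211,.074),(400,215,.068),(248,210,.059)): print(u,v,ray(K,T,u,v,z).round(4))
```

```text
303 224 [0.4964 0.2593 0.044 ]
331 288 [0.3799 0.2037 0.    ]
374 211 [0.5159 0.1274 0.074 ]
400 215 [0.5106 0.0786 0.068 ]
248 210 [0.5182 0.363  0.059 ]
```

View pics/c1.png

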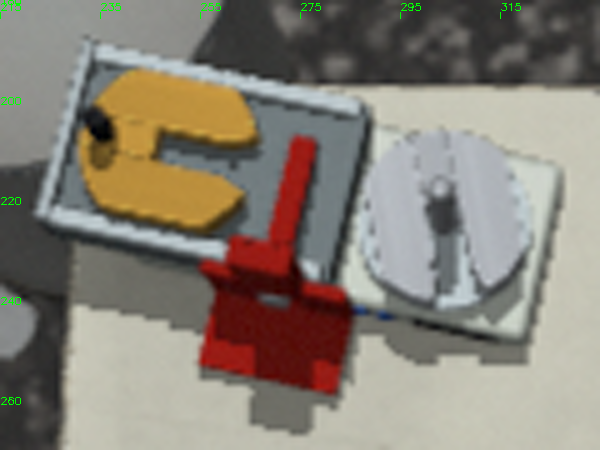

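View pics/c2.png

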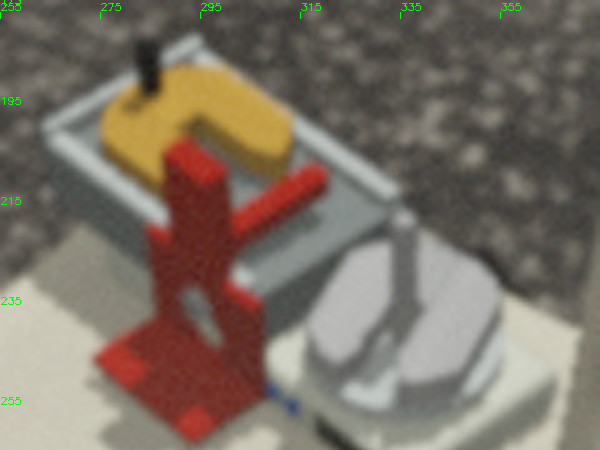

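```bash
cat >> h.py <<'E'
def fit2(L,W):  # rigid 2D
    L=np.array(L,float);W=np.array(W,float);l=L-L.mean(0);w=W-W.mean(0)
    a=np.arctan2((l[:,0]*w[:,1]-l[:,1]*w[:,0]).sum(),(l*w).sum())
    R=np.array([[np.cos(a),-np.sin(a)],[np.sin(a),np.cos(a)]]);t=W.mean(0)-R@L.mean(0)
    return a,R,t,np.linalg.norm(L@R.T+t-W,axis=1)
E
python3 - <<'E'
from h import *
K,T,a=load('top0')
c=lambda x,y:(215+x/5,180+y/5)
pts=[(88,40,.0365,.150,.054),(38,215,-.0365,.150,.054),(368,103,.0365,.040,.050),(525,340,-.0365,-.04,.015),(560,165,.0365,-.04,.015)]
W=[ray(K,T,*c(p[0],p[1]),p[4])[:2] for p in pts]
for s in (slice(0,3),slice(0,5)):
    al,R,t,e=fit2([p[2:4] for p in pts[s]],W[s]); print(np.degrees(al),t,e*1000)
Ks,Ts,_=load('scene0')
# two-view check: stem top
cs=lambda x,y:(255+x/5,175+y/5)
print('stem top scene',ray(Ks,Ts,*cs(403,213),.085),'endstop corners',ray(Ks,Ts,*cs(45,125),.054),ray(Ks,Ts,*cs(195,38),.054), ray(Ks,Ts,*cs(398,190),.05))
print('slot mouth', ray(Ks,Ts,*cs(365,390),.03),ray(K,T,*c(450,298),.03))
print('fin top',ray(Ks,Ts,*cs(197,160),.114),'screw?')
print(proj(K,T,[*t,.085]),proj(K,T,[*t,.044]))
o=bot.get_obs();print(o['joint_pos'])
E
```

```text
-12.234730851510381 [0.49627813 0.25637365] [1.10096536 1.06931125 0.03336479]
-11.48884062601164 [0.49827057 0.2572319 ] [1.98344494 1.44710806 2.12070584 1.69064171 2.93942388]
stem top scene [0.49668349 0.25802422 0.085     ] endstop corners [0.49030359 0.40762349 0.054     ] [0.55906354 0.39410833 0.054     ] [0.53699442 0.28832432 0.05      ]
slot mouth [0.46769979 0.25312064 0.03      ] [0.46898602 0.25535872 0.03      ]
fin top [0.45366075 0.30740662 0.114     ] screw?
[303.34867688 217.6919644 ] [304.13073033 223.04211593]
[1.28798498e+00 2.41312684e-01 3.88710666e-03 1.33520976e+00
 1.68528761e-05 1.57080724e+00]
```

```bash
cat >> h.py <<'E'
AL=np.radians(-11.5); RS=np.array([[np.cos(AL),-np.sin(AL)],[np.sin(AL),np.cos(AL)]]); TS=np.array([.497,.2575])
S2W=lambda x,y:RS@np.array([x,y])+TS
W2S=lambda p:RS.T@(np.array(p)[:2]-TS)
from scipy.spatial.transform import Rotation as Ro
def ang():
    o=bot.get_obs(); M=Ro.from_quat(o['tool_rot']).as_matrix(); return o,M,np.degrees(np.arctan2(M[1,0],M[0,0]))
def go(p,a):
    o,M,c=ang(); d=M.T@(np.array(p)-o['eef_pos'])*100; print('trans cm',d.round(2),'roll',round(-((a-c+180)%360-180),1),'tilt',M[:,2].round(4),'F',o['ft_force'].round(2),'w',round(o['grip_width'],4),'t',o['clock'])
E
python3 - <<'E'
from h import *
K,T,_=load('top0');Ks,Ts,_=load('scene0')
cs=lambda x,y:(255+x/5,175+y/5); c=lambda x,y:(215+x/5,180+y/5)
w=ray(Ks,Ts,*cs(197,160),.1);print('fin',w,W2S(w)*1000)
w=ray(K,T,*c(255,243),.1);print('fin top view?',w,W2S(w)*1000)
for p in ((262,362),(288,335)): print('ring',ray(K,T,*p,.04))
print('pin top',W2S(ray(K,T,*c(97,120),.081))*1000, W2S(ray(Ks,Ts,*cs(148,42),.081))*1000)
print(S2W(-.038,.056)); go([*S2W(-.038,.056),.20],-11.5)
E
```

```text
fin [0.46591677 0.31782401 0.1       ] [-42.4858981   52.91599307]
fin top view? [0.47336677 0.32255955 0.1       ] [-36.12957257  59.04175467]
ring [0.24041076 0.32727826 0.04      ]
ring [0.28888243 0.28186175 0.04      ]
pin top [  0.31449005 130.15996026] [ -0.66341689 129.40313818]
[0.47092747 0.31995176]
trans cm [-6.07 36.29  4.46] roll 85.3 tilt [-5.0e-04 -1.8e-03 -1.0e+00] F [-0.41 -1.02 -0.06] w 0.0852 t 0.1
```

Emit:
play_rows --motion '[{"translation": [-6.1, 36.3, 3.0], "roll": 85.3, "fingers": 0}, {"translation": [-6.1, 36.3, 3.0], "roll": 85.3, "fingers": 0}, {"translation": [-6.1, 36.3, 3.0], "roll": 85.3, "fingers": 0}, {"translation": [-6.1, 36.3, 3.0], "roll": 85.3, "fingers": 0}, {"translation": [-6.1, 36.3, 3.0], "roll": 85.3, "fingers": 0}, {"translation": [-6.1, 36.3, 3.0], "roll": 85.3, "fingers": 0}, {"translation": [-6.1, 36.3, 3.0], "roll": 85.3, "fingers": 0}, {"translation": [-6.1, 36.3, 3.0], "roll": 85.3, "fingers": 0}, {"translation": [-6.1, 36.3, 3.0], "roll": 85.3, "fingers": 0}, {"translation": [-6.1, 36.3, 3.0], "roll": 85.3, "fingers": 0}, {"translation": [-6.1, 36.3, 3.0], "roll": 85.3, "fingers": 0}, {"translation": [-6.1, 36.3, 3.0], "roll": 85.3, "fingers": 0}, {"translation": [-6.1, 36.3, 3.0], "roll": 85.3, "fingers": 0}, {"translation": [-6.1, 36.3, 3.0], "roll": 85.3, "fingers": 0}]'

```text
clock: 1.27
eef_pos: [0.4709, 0.32, 0.2148]
tool_rot: [0.995, -0.099, -0.0, 0.0]
ft_force: [0.6, -0.8, -0.4]
grip_width: 0.0426
```

Run:
```python
from h import *
shot('wrist','w1');K,T,_=load('w1');o,M,a=ang();print(o['eef_pos'],a,W2S(o['eef_pos']),o['grip_width'],-T[:3,:3].T@T[:3,3])
for n,p in(('fin',[*S2W(-.038,.056),.1]),('stem',[*S2W(0,0),.085]),('pin',[*S2W(0,.130),.081])):print(n,proj(K,T,p))
```

```text
[0.47083926 0.32019295 0.21497412] -11.340098676674724 [-0.03813452  0.05621876] 0.04308648747859442 [0.48513723 0.39081739 0.34345319]
fin [319.49583538 235.66405079]
stem [369.12731301 300.55291662]
pin [376.11334753 122.56776746]
```

View pics/w1.png

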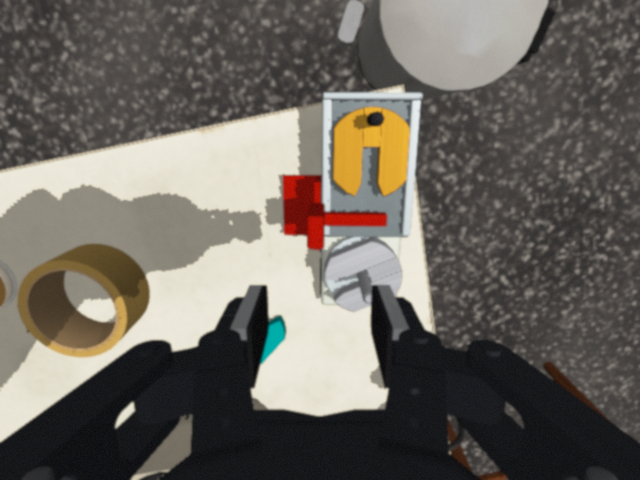

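Emit:
play_rows --motion '[{"translation": [-0.2, 0, 4], "roll": 0, "fingers": 0}, {"translation": [-0.2, 0, 8], "roll": 0, "fingers": 0}, {"translation": [-0.2, 0, 11], "roll": 0, "fingers": 0}, {"translation": [-0.2, 0, 13.1], "roll": 0, "fingers": 0}, {"translation": [-0.2, 0, 13.1], "roll": 0, "fingers": 0}, {"translation": [-0.2, 0, 13.1], "roll": 0, "fingers": 0.4}, {"translation": [-0.2, 0, 13.1], "roll": 0, "fingers": 1}, {"translation": [-0.2, 0, 13.1], "roll": 0, "fingers": 1}, {"translation": [-0.2, 0, 13.1], "roll": 0, "fingers": 1}, {"translation": [-0.2, 0, 13.1], "roll": 0, "fingers": 1}, {"translation": [-0.2, 0, 13.1], "roll": 0, "fingers": 1}, {"translation": [-0.2, 0, 13.1], "roll": 0, "fingers": 1}]'

```text
clock: 2.32
eef_pos: [0.4703, 0.3218, 0.0863]
tool_rot: [0.995, -0.1, 0.001, -0.002]
ft_force: [-1.2, 0.9, 6.6]
grip_width: 0.011
```

Emit:
play_rows --motion '[{"translation": [0, 0, -0.6], "roll": 0, "fingers": 1}, {"translation": [0, 0, -1.2], "roll": 0, "fingers": 1}, {"translation": [0, 0, -1.8], "roll": 0, "fingers": 1}, {"translation": [0, 0, -1.8], "roll": 0, "fingers": 1}, {"translation": [0, 0, -1.8], "roll": 0, "fingers": 1}]'

```text
clock: 2.73
eef_pos: [0.4694, 0.3207, 0.1027]
tool_rot: [0.995, -0.1, 0.0, -0.0]
ft_force: [0.7, 1.0, -1.9]
grip_width: 0.0109
```

Run:
```python
from h import *
shot('wrist','w2');shot('scene','s2');_,_,b=load('s2');_,_,w=load('w2')
B=cv2.resize(b[165:270,250:370],(480,420),interpolation=cv2.INTER_CUBIC); W=cv2.resize(w[150:330,240:420],(320,320),interpolation=cv2.INTER_CUBIC)
cv2.imwrite('pics/c3.png',np.hstack([B,cv2.copyMakeBorder(W,0,100,0,0,0)]))
o,M,a=ang();print(o['eef_pos'],a,o['ft_force'],o['grip_width'])
```

```text
[0.46890493 0.32040553 0.10203312] -11.50938181122894 [-0.39585014  0.14782386 -1.51814664] 0.010933608398240967
```

View pics/c3.png

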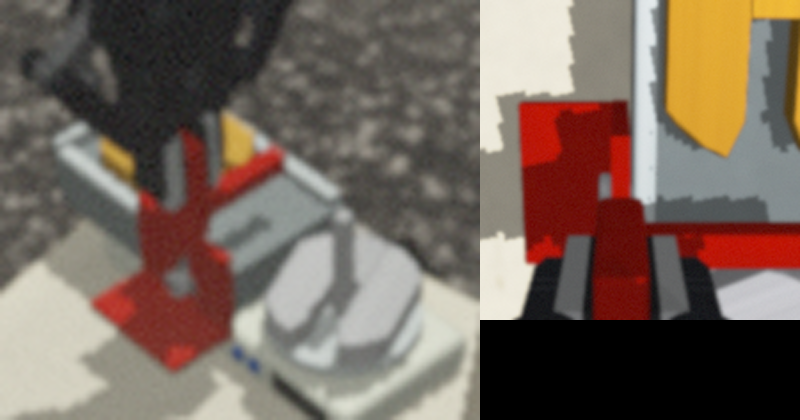

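The bracket is gripped and raised about 16 mm. The screw head shows grey in the wide part of the keyhole (about (180,280) in the crop). Now I'll pull.

Emit:
play_rows --motion '[{"translation": [-0.6, 0, 0], "roll": 0, "fingers": 1}, {"translation": [-1.2, 0, 0], "roll": 0, "fingers": 1}, {"translation": [-1.8, 0, 0], "roll": 0, "fingers": 1}, {"translation": [-2.4, 0, 0], "roll": 0, "fingers": 1}, {"translation": [-3.0, 0, 0], "roll": 0, "fingers": 1}, {"translation": [-3.0, 0, 0], "roll": 0, "fingers": 1}]'

```text
clock: 3.33
eef_pos: [0.4381, 0.3268, 0.1022]
tool_rot: [0.995, -0.1, -0.001, 0.0]
ft_force: [0.4, 0.2, -1.7]
grip_width: 0.0111
```

Run:
```python
from h import *
o,M,a=ang();print(o['eef_pos'],a,o['ft_force'],o['grip_width'],np.linalg.norm([.325-.508,.345-.311]))
go([.325,.345,.098],-11.5)
```

```text
[0.43805826 0.32682195 0.10221893] -11.424251137833165 [ 0.35144495  0.23756436 -1.74772954] 0.011149227049108755 0.18613167382259257
trans cm [-11.44   0.46   0.43] roll 0.1 tilt [-1.2e-03 -4.0e-04 -1.0e+00] F [ 0.35  0.24 -1.75] w 0.0111 t 3.3333
```

Emit:
play_rows --motion '[{"translation": [-3, 0.2, -1], "roll": 0, "fingers": 1}, {"translation": [-6, 0.4, -1], "roll": 0, "fingers": 1}, {"translation": [-9, 0.5, -1], "roll": 0, "fingers": 1}, {"translation": [-11.4, 0.5, -1], "roll": 0, "fingers": 1}, {"translation": [-11.4, 0.5, 0], "roll": 0, "fingers": 1}, {"translation": [-11.4, 0.5, 1.2], "roll": 0, "fingers": 1}, {"translation": [-11.4, 0.5, 1.6], "roll": 0, "fingers": 1}, {"translation": [-11.4, 0.5, 1.9], "roll": 0, "fingers": 1}, {"translation": [-11.4, 0.5, 2.1], "roll": 0, "fingers": 1}, {"translation": [-11.4, 0.5, 2.1], "roll": 0, "fingers": 1}]'

```text
clock: 4.17
eef_pos: [0.3273, 0.3444, 0.0812]
tool_rot: [0.995, -0.101, -0.0, 0.0]
ft_force: [-1.8, -0.2, -2.2]
grip_width: 0.0112
```

Emit:
play_rows --motion '[{"translation": [0, 0, 0.1], "roll": 0, "fingers": 1}, {"translation": [0, 0, 0.2], "roll": 0, "fingers": 1}, {"translation": [0, 0, 0.2], "roll": 0, "fingers": 1}]'

```text
clock: 4.42
eef_pos: [0.3277, 0.3446, 0.0808]
tool_rot: [0.995, -0.1, 0.001, -0.001]
ft_force: [-1.6, -2.6, 6.9]
grip_width: 0.0108
```

Emit:
play_rows --motion '[{"translation": [0, 0, 0.1], "roll": 0, "fingers": 0.3}, {"translation": [0, 0, 0.0], "roll": 0, "fingers": 0.1}, {"translation": [0, 0, 0.0], "roll": 0, "fingers": 0.1}, {"translation": [0, 0, 0.0], "roll": 0, "fingers": 0.1}, {"translation": [0, 0, -2], "roll": 0, "fingers": 0.1}, {"translation": [0, 0, -5], "roll": 0, "fingers": 0.1}, {"translation": [0, 0, -9], "roll": 0, "fingers": 0.1}, {"translation": [0, 0, -12], "roll": 0, "fingers": 0.1}, {"translation": [0, 0, -12], "roll": 0, "fingers": 0.1}, {"translation": [0, 0, -12], "roll": 0, "fingers": 0.1}]'

```text
clock: 5.25
eef_pos: [0.3281, 0.3457, 0.2014]
tool_rot: [0.995, -0.1, 0.002, -0.002]
ft_force: [-0.7, 0.9, -1.5]
grip_width: 0.0385
```

Run:
```python
from h import *
go([*S2W(-.001,.100),.19],-11.5)
```

```text
trans cm [18.2  -4.72  1.21] roll -0.0 tilt [ 0.0037  0.0039 -1.    ] F [-0.74  0.94 -1.49] w 0.0385 t 5.25
```

Emit:
play_rows --motion '[{"translation": [4, 0, 0], "fingers": 0.4, "roll": 0}, {"translation": [8, 0, 0], "fingers": 0.4, "roll": 0}, {"translation": [12, -0.3, 0], "fingers": 0.4, "roll": 0}, {"translation": [16, -0.5, 0], "fingers": 0.4, "roll": 0}, {"translation": [18.2, -0.7, 0], "fingers": 0.4, "roll": 0}, {"translation": [18.2, -0.7, 0], "fingers": 0.4, "roll": 0}, {"translation": [18.2, -0.7, 0], "fingers": 0.4, "roll": 0}]'

```text
clock: 5.83
eef_pos: [0.5068, 0.3139, 0.1965]
tool_rot: [0.995, -0.101, -0.002, 0.001]
ft_force: [-1.0, 0.2, 0.6]
grip_width: 0.0254
```

Run:
```python
from h import *
shot('wrist','w3');shot('top','t3');K,T,w=load('w3');o,M,a=ang();print(o['eef_pos'],a,W2S(o['eef_pos'])*1000,o['ft_force'])
for n,p in(('stem85',[*S2W(0,0),.085]),('stem44',[*S2W(0,0),.044]),('pin',[*S2W(0,.130),.081]),('end+',[*S2W(.0365,.15),.054]),('end-',[*S2W(-.0365,.15),.054])):print(n,proj(K,T,p).round(1))
x0,y0=270,60
W=cv2.resize(w[y0:y0+270,x0:x0+160],None,fx=2.2,fy=2.2,interpolation=cv2.INTER_CUBIC)
_,_,t=load('t3');D=cv2.resize(t[180:335,215:345],None,fx=3.3,fy=3.3,interpolation=cv2.INTER_CUBIC)
H=594;P=lambda I:cv2.copyMakeBorder(I,0,H-I.shape[0],0,0,0)
cv2.imwrite('pics/c4.png',np.hstack([P(W),P(D)])); print(W.shape,D.shape)
```

```text
[0.50526996 0.31462815 0.19761152] -11.487446260916222 [-3.28557967 57.63005113] [-0.57136599 -0.46319688 -1.03102429]
stem85 [322.4 313. ]
stem44 [322.2 288.8]
pin [322.3 123.7]
end+ [375.7  93. ]
end- [268.6  93.3]
(594, 352, 3) (512, 429, 3)
```

View pics/c4.png

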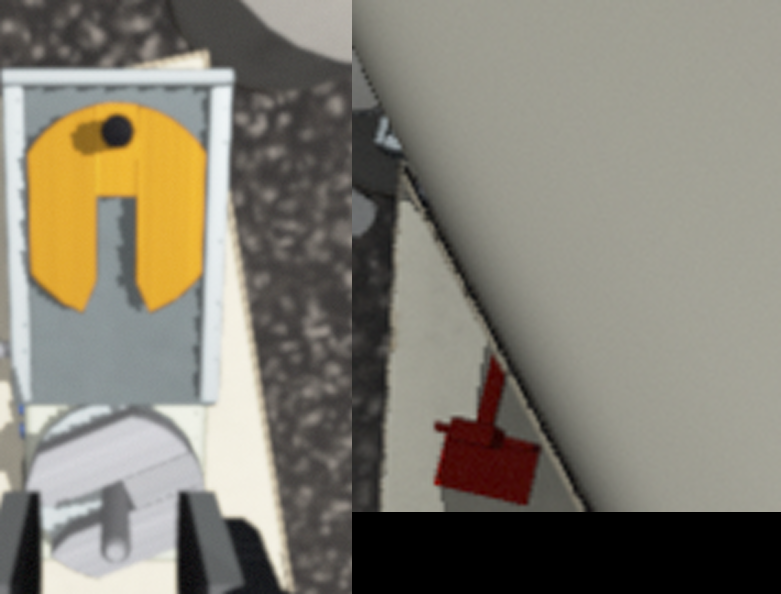

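Emit:
play_rows --motion '[{"translation": [0.4, -3.5, 2], "fingers": 0.4, "roll": 0}, {"translation": [0.4, -7.5, 4], "fingers": 0.4, "roll": 0}, {"translation": [0.4, -7.5, 7], "fingers": 0.4, "roll": 0}, {"translation": [0.4, -7.5, 9.0], "fingers": 0.4, "roll": 0}, {"translation": [0.4, -7.5, 9.0], "fingers": 0.4, "roll": 0}, {"translation": [0.4, -7.5, 9.0], "fingers": 0.4, "roll": 0}]'

```text
clock: 6.43
eef_pos: [0.5232, 0.3875, 0.108]
tool_rot: [0.995, -0.099, -0.002, 0.002]
ft_force: [0.9, 0.6, 0.4]
grip_width: 0.0254
```

Run:
```python
from h import *
shot('wrist','w4');shot('scene','s4');K,T,w=load('w4');o,M,a=ang();print(o['eef_pos'],a,W2S(o['eef_pos'])*1000,o['ft_force'])
_,_,b=load('s4');B=cv2.resize(b[150:270,240:370],(455,420),interpolation=cv2.INTER_CUBIC)
W=cv2.resize(w[200:480,180:460],(340,340))
cv2.imwrite('pics/c5.png',np.hstack([B,cv2.copyMakeBorder(W,0,80,0,0,0)]))
go([*S2W(.0003,.133),.077],-11.5)
```

```text
[0.52569008 0.38834174 0.11130179] -11.469246470173063 [  2.02847051 133.93493544] [-0.07710884 -0.29100232  0.43012949]
trans cm [-0.18  0.1   3.43] roll 0.0 tilt [ 0.0019  0.0015 -1.    ] F [-0.08 -0.29  0.43] w 0.0258 t 6.5333
```

View pics/c5.png

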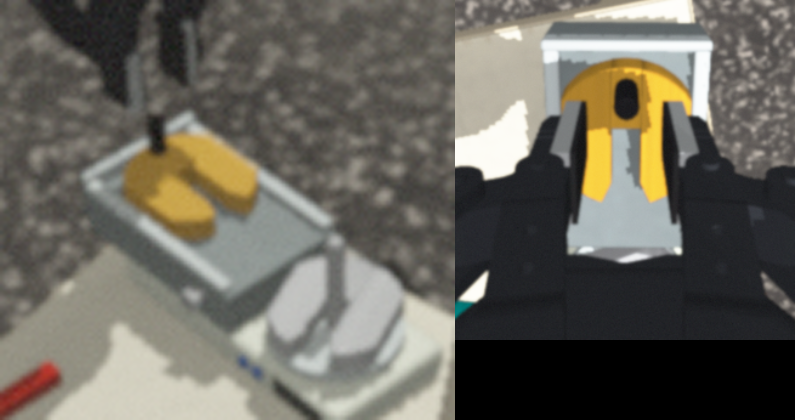

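The pin stands centred between the open jaws and the bracket is out of the way. Next I'll go down and grip.

Emit:
play_rows --motion '[{"translation": [-0.1, 0.1, 1.5], "fingers": 0.4, "roll": 0}, {"translation": [-0.1, 0.1, 2.6], "fingers": 0.4, "roll": 0}, {"translation": [-0.1, 0.1, 3.2], "fingers": 0.4, "roll": 0}, {"translation": [-0.1, 0.1, 3.2], "fingers": 0.4, "roll": 0}, {"translation": [-0.1, 0.1, 3.2], "fingers": 0.6, "roll": 0}, {"translation": [-0.1, 0.1, 3.2], "fingers": 0.7, "roll": 0}, {"translation": [-0.1, 0.1, 3.2], "fingers": 0.8, "roll": 0}, {"translation": [-0.1, 0.1, 3.2], "fingers": 1, "roll": 0}, {"translation": [-0.1, 0.1, 3.2], "fingers": 1, "roll": 0}, {"translation": [-0.1, 0.1, 3.2], "fingers": 1, "roll": 0}]'

```text
clock: 7.37
eef_pos: [0.5249, 0.3873, 0.0783]
tool_rot: [0.995, -0.1, 0.001, -0.001]
ft_force: [-0.0, -0.8, 4.5]
grip_width: 0.0069
```

Run:
```python
from h import *
o,M,a=ang();print(W2S(o['eef_pos'])*1000,o['eef_pos'][2]);go([*S2W(.0003,.0255),.077],-11.5)
```

```text
[  1.49025338 132.76647066] 0.0783169714069396
trans cm [-0.12 10.73  0.12] roll -0.0 tilt [ 1.4e-03  9.0e-04 -1.0e+00] F [-0.01 -0.77  4.53] w 0.0069 t 7.3667
```

Emit:
play_rows --motion '[{"translation": [0, 0.7, 0], "fingers": 1, "roll": 0}, {"translation": [0, 1.4, 0], "fingers": 1, "roll": 0}, {"translation": [0, 2.1, 0], "fingers": 1, "roll": 0}, {"translation": [0, 2.8, 0], "fingers": 1, "roll": 0}, {"translation": [0, 3.5, 0], "fingers": 1, "roll": 0}, {"translation": [0, 3.5, 0], "fingers": 1, "roll": 0}]'

```text
clock: 7.87
eef_pos: [0.5178, 0.3514, 0.0783]
tool_rot: [0.995, -0.101, 0.001, -0.0]
ft_force: [0.8, 1.4, 7.1]
grip_width: 0.0071
```

Run:
```python
from h import *
shot('wrist','w5');shot('scene','s5');K,T,w=load('w5');o,M,a=ang();print(o['eef_pos'],a,W2S(o['eef_pos'])*1000,o['ft_force'],o['grip_width'])
_,_,b=load('s5');B=cv2.resize(b[150:270,240:370],(455,420),interpolation=cv2.INTER_CUBIC)
W=cv2.resize(w[200:480,180:460],(340,340))
cv2.imwrite('pics/c6.png',np.hstack([B,cv2.copyMakeBorder(W,0,80,0,0,0)]))
```

```text
[0.51777054 0.35142231 0.07827955] -11.560975332191287 [ 1.6284686  96.17776687] [0.28211476 1.22900227 7.84860093] 0.007024565146682464
```

View pics/c6.png

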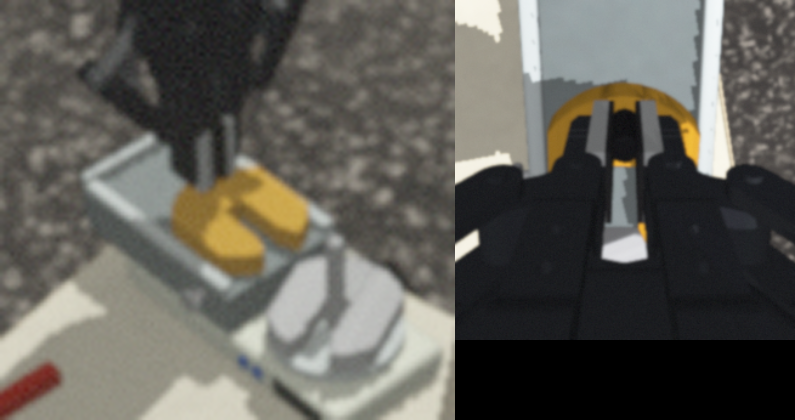

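Emit:
play_rows --motion '[{"translation": [-0.1, 1, 0], "fingers": 1, "roll": 0}, {"translation": [-0.1, 2, 0], "fingers": 1, "roll": 0}, {"translation": [-0.1, 3, 0], "fingers": 1, "roll": 0}, {"translation": [-0.1, 3.8, -0.05], "fingers": 1, "roll": 0}, {"translation": [-0.1, 4.6, -0.05], "fingers": 1, "roll": 0}, {"translation": [-0.1, 5.3, -0.05], "fingers": 1, "roll": 0}, {"translation": [-0.1, 5.9, -0.05], "fingers": 1, "roll": 0}, {"translation": [-0.1, 6.4, -0.05], "fingers": 1, "roll": 0}, {"translation": [-0.1, 6.4, -0.05], "fingers": 1, "roll": 0}]'

```text
clock: 8.72
eef_pos: [0.5036, 0.2888, 0.0781]
tool_rot: [0.995, -0.101, 0.0, 0.0]
ft_force: [0.8, 1.2, 6.9]
grip_width: 0.0075
```

Emit:
play_rows --motion '[{"translation": [0, 0.3, 0], "fingers": 1, "roll": 0}, {"translation": [0, 0.5, 0], "fingers": 1, "roll": 0}, {"translation": [0, 0.7, 0], "fingers": 1, "roll": 0}, {"translation": [0, 0.8, 0], "fingers": 1, "roll": 0}, {"translation": [0, 0.8, 0], "fingers": 1, "roll": 0}]'

```text
clock: 9.13
eef_pos: [0.5019, 0.283, 0.0773]
tool_rot: [0.995, -0.1, -0.0, -0.001]
ft_force: [0.9, 6.6, 0.9]
grip_width: 0.0072
```

Run:
```python
from h import *
shot('scene','s6');o,M,a=ang();print(o['eef_pos'],a,W2S(o['eef_pos'])*1000,o['ft_force'],o['grip_width'])
```

```text
[0.50193622 0.28294008 0.07731967] -11.482913436857983 [-0.23481639 25.91348556] [2.43819564 7.28474376 1.98274958] 0.007124435266388439
```

It is home: 7 N back from the stem and 1 mm lower. I'll open to a loose cage, rise 3 mm, and turn it about the stem.

Emit:
play_rows --motion '[{"translation": [0, -0.1, 0], "fingers": 0.6, "roll": 0}, {"translation": [0, -0.1, 0], "fingers": 0.6, "roll": 0}, {"translation": [0, -0.1, -0.3], "fingers": 0.6, "roll": 0}, {"translation": [0, -0.1, -0.3], "fingers": 0.7, "roll": 0}, {"translation": [0, -0.1, -0.3], "fingers": 0.74, "roll": 0}, {"translation": [0, -0.1, -0.3], "fingers": 0.74, "roll": 0}, {"translation": [0, -0.1, -0.3], "fingers": 0.74, "roll": 0}]'

```text
clock: 9.77
eef_pos: [0.5022, 0.283, 0.0807]
tool_rot: [0.995, -0.1, -0.0, 0.0]
ft_force: [-0.1, 0.1, 0.3]
grip_width: 0.011
```

Run:
```python
from h import *
o,M,a=ang();print(o['eef_pos'],a,W2S(o['eef_pos'])*1000,o['ft_force'],o['grip_width'])
```

```text
[0.50221598 0.28300825 0.08067216] -11.51429275776834 [2.57427710e-02 2.60360655e+01] [-0.14695736  0.10908161  0.33365604] 0.01099619250961411
```

Emit:
play_rows --motion '[{"translation": [-0.31, 0.02, 0], "roll": -7, "fingers": 0.74}, {"translation": [-0.62, 0.08, 0], "roll": -14, "fingers": 0.74}, {"translation": [-0.91, 0.17, 0], "roll": -21, "fingers": 0.74}, {"translation": [-1.2, 0.3, 0], "roll": -28, "fingers": 0.74}, {"translation": [-1.46, 0.46, 0], "roll": -35, "fingers": 0.74}, {"translation": [-1.71, 0.66, 0], "roll": -42, "fingers": 0.74}, {"translation": [-1.93, 0.88, 0], "roll": -49, "fingers": 0.74}, {"translation": [-2.11, 1.12, 0], "roll": -56, "fingers": 0.74}, {"translation": [-2.11, 1.12, 0], "roll": -56, "fingers": 0.74}, {"translation": [-2.11, 1.12, 0], "roll": -56, "fingers": 0.74}]'

```text
clock: 10.6
eef_pos: [0.4794, 0.2765, 0.0809]
tool_rot: [0.926, 0.377, -0.0, 0.0]
ft_force: [-0.5, 0.1, 0.1]
grip_width: 0.011
```

Run:
```python
from h import *
shot('scene','s7');o,M,a=ang();p=W2S(o['eef_pos'])*1000;print(o['eef_pos'],a,p,np.hypot(*p),np.degrees(np.arctan2(p[1],p[0])),o['ft_force'],o['grip_width'])
_,_,b=load('s7');_,_,b2=load('s6')
cv2.imwrite('pics/c7.png',np.hstack([cv2.resize(x[180:280,280:380],(390,390),interpolation=cv2.INTER_CUBIC) for x in(b2,b)]))
```

```text
[0.47944077 0.27649828 0.08086908] 44.328054426727896 [-20.9943729   15.11614094] 25.870087175546526 144.24576684328426 [ 0.78532982 -0.26591402  0.20136054] 0.011136066241933413
```

View pics/c7.png

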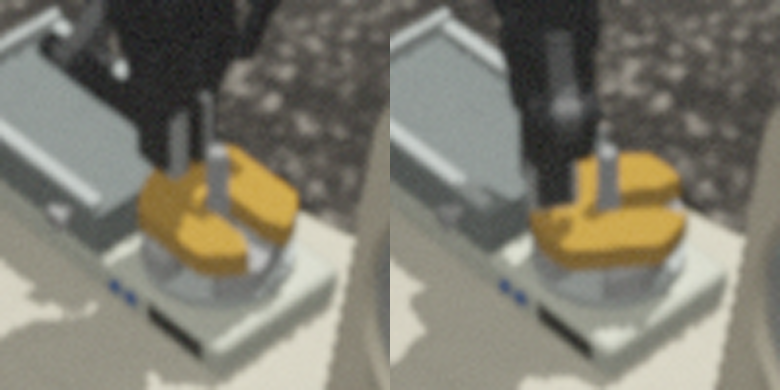

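Turning works, and the mass stays flat and home on the stem. Second half.

Emit:
play_rows --motion '[{"translation": [-0.31, 0.02, 0], "roll": -7, "fingers": 0.74}, {"translation": [-0.62, 0.08, 0], "roll": -14, "fingers": 0.74}, {"translation": [-0.91, 0.17, 0], "roll": -21, "fingers": 0.74}, {"translation": [-1.2, 0.3, 0], "roll": -28, "fingers": 0.74}, {"translation": [-1.46, 0.46, 0], "roll": -35, "fingers": 0.74}, {"translation": [-1.71, 0.66, 0], "roll": -42, "fingers": 0.74}, {"translation": [-1.93, 0.88, 0], "roll": -49, "fingers": 0.74}, {"translation": [-2.11, 1.12, 0], "roll": -56, "fingers": 0.74}, {"translation": [-2.11, 1.12, 0], "roll": -56, "fingers": 0.74}, {"translation": [-2.11, 1.12, 0], "roll": -56, "fingers": 0.74}]'

```text
clock: 11.48
eef_pos: [0.4723, 0.2537, 0.0808]
tool_rot: [0.641, 0.767, -0.0, 0.0]
ft_force: [0.9, 0.3, 0.5]
grip_width: 0.0112
```

Run:
```python
from h import *
o,M,a=ang();p=W2S(o['eef_pos'])*1000;print(o['eef_pos'],a,p,np.hypot(*p),np.degrees(np.arctan2(p[1],p[0])),o['ft_force'],o['grip_width'])
```

```text
[0.47229567 0.25372392 0.08082944] 100.22920655790624 [-23.45555289  -8.62552174] 24.991250202625274 -159.8095561494419 [0.90683304 0.29248496 0.50104831] 0.011161394623861712
```

Emit:
play_rows --motion '[{"translation": [0, 0, 0], "roll": 0, "fingers": 0.6}, {"translation": [0, 0, 0], "roll": 0, "fingers": 0.55}, {"translation": [0, 0, 0], "roll": 0, "fingers": 0.55}, {"translation": [0, 0, -2], "roll": 0, "fingers": 0.55}, {"translation": [0, 0, -5], "roll": 0, "fingers": 0.55}, {"translation": [0, 0, -9], "roll": 0, "fingers": 0.55}, {"translation": [0, 0, -12], "roll": 0, "fingers": 0.55}, {"translation": [0, -2, -13], "roll": 0, "fingers": 0.55}, {"translation": [0, -4, -13], "roll": 0, "fingers": 0.55}, {"translation": [0, -4, -13], "roll": 0, "fingers": 0.55}, {"translation": [0, -4, -13], "roll": 0, "fingers": 0.55}]'

```text
clock: 12.4
eef_pos: [0.4323, 0.2464, 0.2112]
tool_rot: [0.64, 0.769, 0.0, 0.0]
ft_force: [0.1, 0.7, -0.3]
grip_width: 0.019
```

Run:
```python
from h import *
shot('wrist','w8');shot('scene','s8');K,T,w=load('w8');Ks,Ts,b=load('s8')
st=proj(K,T,[*S2W(0,0),.058]);u,v=st.astype(int);print(st,proj(K,T,[*S2W(0,0),.085]),proj(Ks,Ts,[*S2W(0,0),.058]))
y0=max(0,min(v-75,330));x0=max(0,min(u-75,490));print(x0,y0)
W=cv2.resize(w[y0:y0+150,x0:x0+150],(390,390),interpolation=cv2.INTER_CUBIC)
B=cv2.resize(b[185:285,280:380],(390,390),interpolation=cv2.INTER_CUBIC)
cv2.imwrite('pics/c8.png',np.hstack([W,B]))
```

```text
[317.85172544 297.95299823] [317.70298197 313.70373471] [335.97099648 229.70939899]
242 222
```

View pics/c8.png

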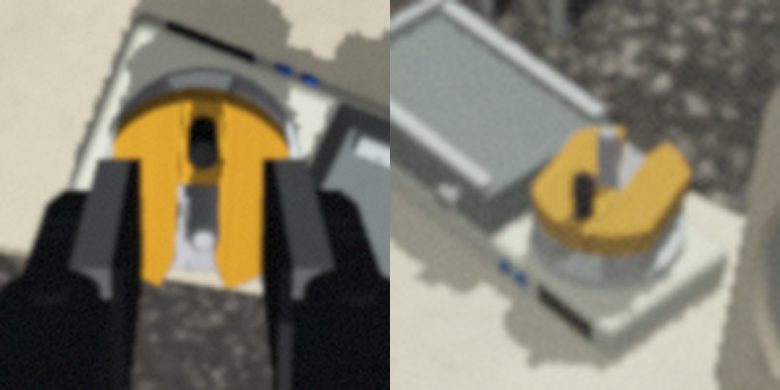

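The last view shows the brass mass flat on the steel mass, with the stem at the slot's closed end. The steel mass's slot opening, at (200,80) in the crop, lies in line behind the pin. The gripper is clear, so I'm handing in.

Run:
```python
from h import *
c=shot('top','t9');K,T,t=load('t9');hsv=cv2.cvtColor(t,cv2.COLOR_BGR2HSV)
m=cv2.inRange(hsv,(0,150,60),(6,255,255))|cv2.inRange(hsv,(174,150,60),(180,255,255));m[:,400:]=0
y,x=np.nonzero(m);print('red',len(x),ray(K,T,x.mean(),y.mean(),.03) if len(x) else '')
d=cv2.absdiff(t,load('top0')[2])[200:225,362:412].mean();print('bottle diff',d)
print(bot.get_obs()['ft_force'],bot.job_done())
```

```text
red 670 [0.32391221 0.34438935 0.03      ]
bottle diff 62.001333333333335
the job is handed in; nothing more can be done
[-0.78824232 -0.57911695 -0.33457846] None
```

The job is done and handed in at about 12.5 s of the 72 s allowed; `job_done()` gives no verdict, so what follows is from my own checks.

**What I did**
- **Bracket:** I lifted it about 16 mm, pulled it off over the screw head and set it down at about (0.325, 0.345). That is about 18 cm from the scale's middle. The 13 cm mark is measured to the bracket's origin, and its bar reaches back towards the scale, so that end is nearer than 10 cm.
- **Brass mass:** I slid it along the ledge, held by its pin, until it met the stem; there was about 7 N of reaction and it dropped 1 mm. I then turned it about 112° with the fingers loosely round the pin.

**What the last checks showed**
- **Brass mass:** it lies flat and home on the stem. Its pin is at about 189° in world axes, and I had measured the steel mass's slot at 187–191°, so the two slots are opposite to within a few degrees. The steel slot's opening also appears directly behind the pin.
- **Bracket and gripper:** in the last top view the red pixels centre on the place where I set the bracket down. The gripper was clear and force readings were about zero.

**Not confirmed**
- **Bottles:** the before-and-after image comparison came out large (62). I think the arm blocked the top camera there, as it did in the earlier view, but I did not confirm that. The arm never went near them.
- **Steel mass:** most of it was hidden at the end, so I checked it only by its slot opening.

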